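# Clear and restock the laundry's pull-out soap tray

### The arm

A 6-joint arm with a two-finger parallel gripper is mounted at the origin on the work surface. World frame = base frame: x ahead of the robot, y to its left, z up, the work surface at z = 0. Lengths are in m, angles in rad, forces in N, time in s.
With the tool pointing down it reaches from about 0.3 to 0.85 m from the base axis. Payload 5.4 kg.
Tool frame: the origin (TCP) lies at the very end of the fingers, on their centre line; the grasp point (between the pads) lies 19 mm behind it; z points along the fingers, y is the direction in which the jaws open and shut (so a half turn about z gives the same grasp; the last joint's range is limited). The gripper opens to 85 mm and grips with 20 to 120 N. Pads are 22 mm wide; open, the fingers measure 114 mm over their backs; the gripper's body (76 mm by 85 mm) begins 54 mm behind the grasp point. The pads swing forward as they close: fully open they stand 13 mm farther back than shut.
Start: joints at [-0.21, 0.158, 1.597, -0, 1.386, -0.21], TCP at [0.575, -0, 0.231] pointing down, gripper open.
Joint ranges: [-2.91, 2.91], [-0.94, 2.29], [0.18, 2.7], [-1.29, 4.43], [0.17, 2.64], [-3, 3]. Speed limits (rad/s): [2.57, 2.57, 3.14, 3.14, 3.14, 3.14].

### API

Orientations are given as a unit quaternion [w, x, y, z].
In Python, from bench import robot, eyes gives the robot as it stands.
- The arm moves only by the tool carry_out, never from a script. Its argument "steps" is a list of rows, each a list of 7 numbers: the turn, a rotation vector about the tool's x, y, z each as a share of 45 degrees, from -1 to 1, then the shift along the tool's x, y, z each as a share of 0.25 m, from -1 to 1, then the closure, from -1 (fully open) to 1 (shut), so that 0 is half open. In form: [[rx, ry, rz, x, y, z, gripper], ...]. A call has 1 to 8 rows; each row is the pose to reach, as a shift and turn from the pose commanded when the call began, along the tool's axes at that moment; what a row does not reach only later rows make up. A row lasts 1/8 s, in which the tool goes at most 62.5 mm and 10.7 degrees, less where a joint would pass 70% of its speed; a pose out of reach is approached as far as the arm can. A call with a number of a shift or a turn outside -1 to 1 is refused whole. A call with a gripper value outside its range is refused whole. The fingers move at their own pace and stop on an object; "squeeze" is the grip in N (left out, the last holds). Time passes only in rows, so rows that repeat a pose let the fingers close. It gives the time, the measured TCP pose, the force and the opening at its end, in the units of the state.
- robot.get_obs(): the state, without advancing time (a new reading comes with each control period).
- eyes.snapshot(name): name is "scene" or "side" or "wrist"; returns (picture, depth): 420x560x3 uint8, red, green, blue; 420x560 float32, m along the optical axis (not along the pixel's ray), 0 where there is no reading.
- eyes.camera_info(name): a dict with "mtx" (3x3 intrinsics, pixels), "dist" ([k1, k2, p1, p2, k3] as OpenCV has them; the pictures are not rectified), "pose" (4x4, takes a point from camera to world coordinates). Camera axes: x right, y down, z forward; pixel columns grow to the right and rows downward; lengths in m; the calibration is good to about 2 mm. A picture is of the moment at which its call begins: read the wrist's pose just before it. camera_info takes no time and is no camera call; for the wrist camera it gives the pose at the moment of the call.
- robot.close_job(): hands the job in, once; it reports no verdict.
Trained networks look in the newest picture that a camera, given by its name, has taken for a name from the list of things; names that differ only in an ending like _2 or _b are one class to them, and where a whole thing is asked for, a point or a joint stands for the part that bears it (a point fixed in the world has none). Each returns a list of dicts, best first, with "conf" (0 to 1); they miss things now and then, are a little off and sometimes report something else, mostly with a low value. They report only what shows in the picture. A call takes as long as a camera call.
- eyes.trace(camera, query): "mask" (420x560 bool, what is visible of it) and "at" ([column, row] in pixels, amid what is visible of it).
The state is a dict: "time": time; "joint_pos": joint angles; "joint_vel": joint speeds; "joint_efforts": joint torques, N m; "tcp_pos": TCP position; "tcp_rot": TCP orientation; "ft_force": force on the tool from outside, world axes, zero at the start; "ft_torque": the same for the moment, N m; "width": finger opening in m.
Only numpy, scipy, OpenCV 4.12 (cv2) and the standard library are available. Lean on these libraries where they do the work, as an engineer would, in place of code of your own. Each camera call takes 0.05 s, during which the arm holds its last target. There are 200 camera calls.

### The job

Get the pull-out tray ready: holding the scraper block, wipe every loose soap chip off the tray over its open side into the grey dish before any tin goes onto it, then put the scraper back on the shelf. Feel by lifting which of the lidded tins still hold a block of soap: the heavy ones go on the tray, the light, empty ones into the yellow recycling tub. Then push the tray gently fully home until you feel it stop, and leave the glass jar and the spray nozzle where they are.

Things in the scene. Friction and masses are not known exactly. Their poses are not given: they have to be found in the camera images.
- shelf: Low fixed white shelf unit, 240 (x) x 400 (y) x 123 mm high, never turned; origin: centre of its underside; open front faces -x (robot). Top board 16 mm thick. Side cheeks at y +-160 to +-178 mm, bench to board; between them the tray slides with 62 mm clear above its floor. A peg basket (130 mm high) stands on the back of its top (x above +20 mm), the jar at its right end.
- tray (a joint): How far the pull-out tray stands out of the shelf towards -x, m: 0 is fully home against its stop (front board flush with the shelf's front, 120 mm before the shelf's origin), 0.175 its outermost. About 2.5 N of friction, stays where it is left, no latch.
- tray_floor (a point): Centre of the top of the grey tray floor, 45 mm above the bench; moves with the tray, axes as the shelf's. Tray 230 (x) x 310 (y) mm, floor 8 mm thick. White front board x -115 to -103, 16 mm above the floor; back lip x +107 to +115, 16 mm; right lip y -149 to -155, 14 mm. Left side (y +155) open, no lip. Only what stands out in front of the shelf can be reached from above.
- tray_handle (a point): Middle of the steel bar handle, 120 mm long along y, 35 mm in front of the tray's front board, level with the tray floor. The tray can be pushed home by this bar from in front.
- dish: Loose grey ceramic dish, 190 (x) x 110 (y) x 32 mm high, 5 mm walls and floor, 0.7 kg, on the bench against the tray's open left side (some 5 mm gap), in front of the shelf's left cheek; its rim is lower than the tray floor. Origin: centre of its underside.
- tub: Fixed yellow plastic recycling tub, open on top, 220 (x) x 150 (y) x 60 mm high, walls and floor 4 mm; origin: centre of its underside. Tins may lie on one another in it.
- scraper: Scraper block, 0.16 kg: black foot 110 (own x) x 36 (own y) x 22 mm, rubber-edged at the bottom, with a centred orange grip 64 (x) x 26 (y) mm from z 22 to 63 mm. Origin: centre of its underside. Starts standing on the front part of the shelf's top.
- tin1: Loose lidded metal tin, grey with a green lid (lid does not come off), 84 (own x) x 60 (own y) x 46 mm high; origin: centre of its underside. All four look alike. Empty: 0.04 to 0.06 kg; with a block of soap shut inside: 0.25 to 0.31 kg. Which are full (one to three of the four) changes at every start.
- tin2: Loose lidded metal tin, grey with a green lid (lid does not come off), 84 (own x) x 60 (own y) x 46 mm high; origin: centre of its underside. All four look alike. Empty: 0.04 to 0.06 kg; with a block of soap shut inside: 0.25 to 0.31 kg. Which are full (one to three of the four) changes at every start.
- tin3: Loose lidded metal tin, grey with a green lid (lid does not come off), 84 (own x) x 60 (own y) x 46 mm high; origin: centre of its underside. All four look alike. Empty: 0.04 to 0.06 kg; with a block of soap shut inside: 0.25 to 0.31 kg. Which are full (one to three of the four) changes at every start.
- tin4: Loose lidded metal tin, grey with a green lid (lid does not come off), 84 (own x) x 60 (own y) x 46 mm high; origin: centre of its underside. All four look alike. Empty: 0.04 to 0.06 kg; with a block of soap shut inside: 0.25 to 0.31 kg. Which are full (one to three of the four) changes at every start.
- chip1: Yellow chip of hard laundry soap, 26 x 22 x 16 mm, 10 g; origin: centre of its underside. Three to five of them lie on the uncovered part of the tray; an absent one reads None.
- chip2: Yellow chip of hard laundry soap, 26 x 22 x 16 mm, 10 g; origin: centre of its underside. Three to five of them lie on the uncovered part of the tray; an absent one reads None.
- chip3: Yellow chip of hard laundry soap, 26 x 22 x 16 mm, 10 g; origin: centre of its underside. Three to five of them lie on the uncovered part of the tray; an absent one reads None.
- chip4: Yellow chip of hard laundry soap, 26 x 22 x 16 mm, 10 g; origin: centre of its underside. Three to five of them lie on the uncovered part of the tray; an absent one reads None.
- chip5: Yellow chip of hard laundry soap, 26 x 22 x 16 mm, 10 g; origin: centre of its underside. Three to five of them lie on the uncovered part of the tray; an absent one reads None.
- jar: Clear glass jar with a steel screw lid, 72 mm wide, 100 mm high, on the right front of the shelf's top; bystander. Origin: centre of its underside.
- nozzle: Stainless steel spray nozzle head, 112 mm long, 44 mm high, lying on the bench left of the shelf, behind the dish and tub; bystander. Origin: under its middle.

How it is judged:
On the way, in this order (a step that is already met when the one before it is completed fails the run):
1. every soap chip has been wiped into the dish, and no tin is on the tray yet (x of chip1 in the frame of dish between -0.095 and 0.095 m and y of chip1 in the frame of dish between -0.056 and 0.056 m and z of chip1 in the frame of dish between 0 and 0.06 m and x of chip2 in the frame of dish between -0.095 and 0.095 m and y of chip2 in the frame of dish between -0.056 and 0.056 m and z of chip2 in the frame of dish between 0 and 0.06 m and x of chip3 in the frame of dish between -0.095 and 0.095 m and y of chip3 in the frame of dish between -0.056 and 0.056 m and z of chip3 in the frame of dish between 0 and 0.06 m and x of chip4 in the frame of dish between -0.095 and 0.095 m and y of chip4 in the frame of dish between -0.056 and 0.056 m and z of chip4 in the frame of dish between 0 and 0.06 m and x of chip5 in the frame of dish between -0.095 and 0.095 m and y of chip5 in the frame of dish between -0.056 and 0.056 m and z of chip5 in the frame of dish between 0 and 0.06 m and not (x of tin1 in the frame of tray_floor between -0.117 and 0.117 m and y of tin1 in the frame of tray_floor between -0.157 and 0.157 m and z of tin1 in the frame of tray_floor between -0.006 and 0.1 m) and not (x of tin2 in the frame of tray_floor between -0.117 and 0.117 m and y of tin2 in the frame of tray_floor between -0.157 and 0.157 m and z of tin2 in the frame of tray_floor between -0.006 and 0.1 m) and not (x of tin3 in the frame of tray_floor between -0.117 and 0.117 m and y of tin3 in the frame of tray_floor between -0.157 and 0.157 m and z of tin3 in the frame of tray_floor between -0.006 and 0.1 m) and not (x of tin4 in the frame of tray_floor between -0.117 and 0.117 m and y of tin4 in the frame of tray_floor between -0.157 and 0.157 m and z of tin4 in the frame of tray_floor between -0.006 and 0.1 m)), for 0.2 s.
2. with the tray still out, every full tin is on the tray and every empty one in the tub (value of joint tray above 0.1 m and (((x of tin1 in the frame of tray_floor between -0.117 and 0.117 m and y of tin1 in the frame of tray_floor between -0.157 and 0.157 m and z of tin1 in the frame of tray_floor between -0.006 and 0.046 m) and contact force between tin1 and shelf above 2.1 N) or ((x of tin1 in the frame of tub between -0.107 and 0.107 m and y of tin1 in the frame of tub between -0.072 and 0.072 m and z of tin1 in the frame of tub between -0.005 and 0.115 m) and contact force between tin1 and tub below 2.1 N)) and (((x of tin2 in the frame of tray_floor between -0.117 and 0.117 m and y of tin2 in the frame of tray_floor between -0.157 and 0.157 m and z of tin2 in the frame of tray_floor between -0.006 and 0.046 m) and contact force between tin2 and shelf above 2.1 N) or ((x of tin2 in the frame of tub between -0.107 and 0.107 m and y of tin2 in the frame of tub between -0.072 and 0.072 m and z of tin2 in the frame of tub between -0.005 and 0.115 m) and contact force between tin2 and tub below 2.1 N)) and (((x of tin3 in the frame of tray_floor between -0.117 and 0.117 m and y of tin3 in the frame of tray_floor between -0.157 and 0.157 m and z of tin3 in the frame of tray_floor between -0.006 and 0.046 m) and contact force between tin3 and shelf above 2.1 N) or ((x of tin3 in the frame of tub between -0.107 and 0.107 m and y of tin3 in the frame of tub between -0.072 and 0.072 m and z of tin3 in the frame of tub between -0.005 and 0.115 m) and contact force between tin3 and tub below 2.1 N)) and (((x of tin4 in the frame of tray_floor between -0.117 and 0.117 m and y of tin4 in the frame of tray_floor between -0.157 and 0.157 m and z of tin4 in the frame of tray_floor between -0.006 and 0.046 m) and contact force between tin4 and shelf above 2.1 N) or ((x of tin4 in the frame of tub between -0.107 and 0.107 m and y of tin4 in the frame of tub between -0.072 and 0.072 m and z of tin4 in the frame of tub between -0.005 and 0.115 m) and contact force between tin4 and tub below 2.1 N))), for 0.2 s.
At the end, for the whole second after the job is handed in: Each tin holding soap lies on the tray floor, not on another tin; each empty tin is in the tub (told apart by resting weight, limit 2.1 N); every chip is in the dish; the tray is within 6 mm of home; the scraper is on the shelf top; all at rest ((((x of tin1 in the frame of tray_floor between -0.117 and 0.117 m and y of tin1 in the frame of tray_floor between -0.157 and 0.157 m and z of tin1 in the frame of tray_floor between -0.006 and 0.046 m) and contact force between tin1 and shelf above 2.1 N) or ((x of tin1 in the frame of tub between -0.107 and 0.107 m and y of tin1 in the frame of tub between -0.072 and 0.072 m and z of tin1 in the frame of tub between -0.005 and 0.115 m) and contact force between tin1 and tub below 2.1 N)) and (((x of tin2 in the frame of tray_floor between -0.117 and 0.117 m and y of tin2 in the frame of tray_floor between -0.157 and 0.157 m and z of tin2 in the frame of tray_floor between -0.006 and 0.046 m) and contact force between tin2 and shelf above 2.1 N) or ((x of tin2 in the frame of tub between -0.107 and 0.107 m and y of tin2 in the frame of tub between -0.072 and 0.072 m and z of tin2 in the frame of tub between -0.005 and 0.115 m) and contact force between tin2 and tub below 2.1 N)) and (((x of tin3 in the frame of tray_floor between -0.117 and 0.117 m and y of tin3 in the frame of tray_floor between -0.157 and 0.157 m and z of tin3 in the frame of tray_floor between -0.006 and 0.046 m) and contact force between tin3 and shelf above 2.1 N) or ((x of tin3 in the frame of tub between -0.107 and 0.107 m and y of tin3 in the frame of tub between -0.072 and 0.072 m and z of tin3 in the frame of tub between -0.005 and 0.115 m) and contact force between tin3 and tub below 2.1 N)) and (((x of tin4 in the frame of tray_floor between -0.117 and 0.117 m and y of tin4 in the frame of tray_floor between -0.157 and 0.157 m and z of tin4 in the frame of tray_floor between -0.006 and 0.046 m) and contact force between tin4 and shelf above 2.1 N) or ((x of tin4 in the frame of tub between -0.107 and 0.107 m and y of tin4 in the frame of tub between -0.072 and 0.072 m and z of tin4 in the frame of tub between -0.005 and 0.115 m) and contact force between tin4 and tub below 2.1 N)) and x of chip1 in the frame of dish between -0.095 and 0.095 m and y of chip1 in the frame of dish between -0.056 and 0.056 m and z of chip1 in the frame of dish between 0 and 0.06 m and x of chip2 in the frame of dish between -0.095 and 0.095 m and y of chip2 in the frame of dish between -0.056 and 0.056 m and z of chip2 in the frame of dish between 0 and 0.06 m and x of chip3 in the frame of dish between -0.095 and 0.095 m and y of chip3 in the frame of dish between -0.056 and 0.056 m and z of chip3 in the frame of dish between 0 and 0.06 m and x of chip4 in the frame of dish between -0.095 and 0.095 m and y of chip4 in the frame of dish between -0.056 and 0.056 m and z of chip4 in the frame of dish between 0 and 0.06 m and x of chip5 in the frame of dish between -0.095 and 0.095 m and y of chip5 in the frame of dish between -0.056 and 0.056 m and z of chip5 in the frame of dish between 0 and 0.06 m and value of joint tray below 0.006 m and x of scraper in the frame of shelf between -0.13 and 0.13 m and y of scraper in the frame of shelf between -0.2 and 0.2 m and z of scraper in the frame of shelf between 0.11 and 0.16 m and linear speed of each of tin1, tin2, tin3, tin4, scraper below 0.03 m/s); the robot touches nothing.
It fails at once if the fingers touch a soap chip while it is on the tray (it is to be wiped off with the scraper) ((contact force between the fingers and chip1 above 0.5 N and (x of chip1 in the frame of tray_floor between -0.117 and 0.117 m and y of chip1 in the frame of tray_floor between -0.15 and 0.15 m and z of chip1 in the frame of tray_floor between -0.004 and 0.05 m)) or (contact force between the fingers and chip2 above 0.5 N and (x of chip2 in the frame of tray_floor between -0.117 and 0.117 m and y of chip2 in the frame of tray_floor between -0.15 and 0.15 m and z of chip2 in the frame of tray_floor between -0.004 and 0.05 m)) or (contact force between the fingers and chip3 above 0.5 N and (x of chip3 in the frame of tray_floor between -0.117 and 0.117 m and y of chip3 in the frame of tray_floor between -0.15 and 0.15 m and z of chip3 in the frame of tray_floor between -0.004 and 0.05 m)) or (contact force between the fingers and chip4 above 0.5 N and (x of chip4 in the frame of tray_floor between -0.117 and 0.117 m and y of chip4 in the frame of tray_floor between -0.15 and 0.15 m and z of chip4 in the frame of tray_floor between -0.004 and 0.05 m)) or (contact force between the fingers and chip5 above 0.5 N and (x of chip5 in the frame of tray_floor between -0.117 and 0.117 m and y of chip5 in the frame of tray_floor between -0.15 and 0.15 m and z of chip5 in the frame of tray_floor between -0.004 and 0.05 m))).
It fails at once if the glass jar or the spray nozzle is moved more than 30 mm (distance of any of jar, nozzle from where it was at the start of the episode above 0.03 m).
It fails at once if the tray is slammed: it runs inwards faster than 0.4 m/s (velocity of joint tray below -0.4 m/s).
Of bar1, bar2, bar3, bar4 only 1 to 3 are there at a start; the rules pass over those that are not, and their reading is None.
Of chip1, chip2, chip3, chip4, chip5 only 3 to 5 are there at a start; the rules pass over those that are not, and their reading is None.
At some moment in a run one of tin1, tin2, tin3, tin4, chip1, chip2, chip3, chip4, chip5 may be knocked a few centimetres aside while the robot is not near it.
Once in a run the grip may slacken for a moment while it holds something.
It also fails if it takes over 210 s, if anything falls off the work surface, if the arm or the gripper's body presses on something with over 40 N, if the wrist force passes 120 N, or if a joint passes its speed limit or range.

## Working session

There is one attempt and no reset: what is moved stays moved. The work goes in short steps, Python scripts to look and compute and a tool call to move; the robot and the scene stay as the last step left them, time stands still between calls to the robot, and variables do not carry over. Pictures are saved under pics/ and viewed, about 12 in all and at most 16, crops included, and the job is handed in when it is done.

Besides the shell and the picture viewer there is one more tool, called after "Request:" in YAML: its name, and indented under it one key for each argument. carry_out: Moves the arm, as the interface text tells. Its arguments: {"type":"object","properties":{"steps":{"type":"array"},"squeeze":{"type":"number"}},"required":["steps"]}

```bash
mkdir -p pics; ls; cat > h.py <<'E'
import numpy as np, cv2
from bench import robot, eyes
def pts(cam, mask, d):
    c=eyes.camera_info(cam); K=np.array(c["mtx"]); D=np.array(c["dist"]); T=np.array(c["pose"])
    v,u=np.nonzero(mask&(d>0)); z=d[v,u]
    n=cv2.undistortPoints(np.stack([u,v],1).astype(np.float64)[:,None],K,D)[:,0]
    P=np.c_[n*z[:,None],z]
    return P@T[:3,:3].T+T[:3,3]
def save(cam,name):
    p,d=eyes.snapshot(cam); cv2.imwrite(f"pics/{name}.png",p[:,:,::-1]); return p,d
def top(P,band=.006):
    h=np.percentile(P[:,2],95); Q=P[P[:,2]>h-band]; r=cv2.minAreaRect((Q[:,:2]*1000).astype(np.float32)); return h,r
E
python3 - <<'E'
from h import *
o=robot.get_obs(); print({k:np.round(v,3) for k,v in o.items()})
a,d=save("scene","s0"); b,_=save("side","e0")
for q in ["tin1","chip1","scraper","tray_floor","dish","tub","shelf","tray_handle","jar","nozzle"]:
    for r in eyes.trace("scene",q):
        P=pts("scene",r["mask"],d)
        if len(P)<5: continue
        h,rc=top(P); print(q,round(r["conf"],2),np.round(r["at"]),"h%.3f"%h,np.round(rc[0]),np.round(rc[1]),round(rc[2]), "bb",np.round(np.percentile(P,[2,98],axis=0),3).tolist())
cv2.imwrite("pics/c0.png",cv2.resize(a,(800,600))[:,:,::-1])
E
```

```text
pics
{'time': np.float64(0.0), 'joint_pos': array([-0.21 ,  0.159,  1.598, -0.   ,  1.386, -0.21 ]), 'joint_vel': array([-0.001,  0.002, -0.   ,  0.001,  0.001,  0.   ]), 'joint_efforts': array([ 0.0000e+00, -3.9601e+01, -3.3143e+01, -0.0000e+00,  8.0000e-03,
       -0.0000e+00]), 'tcp_pos': array([0.574, 0.   , 0.23 ]), 'tcp_rot': array([-0.001,  0.707,  0.707, -0.001]), 'ft_force': array([-0.221, -0.576, -0.277]), 'ft_torque': array([-0.038, -0.013,  0.041]), 'width': np.float64(0.086)}
tin1 0.91 [193. 253.] h0.049 [ 554. -277.] [88. 59.] 3 bb [[0.512, -0.306, 0.002], [0.595, -0.248, 0.051]]
tin1 0.91 [156. 278.] h0.051 [ 548. -393.] [61. 87.] 89 bb [[0.509, -0.423, 0.006], [0.59, -0.364, 0.052]]
tin1 0.71 [140. 247.] h0.051 [ 442. -392.] [88. 60.] 7 bb [[0.401, -0.424, 0.01], [0.486, -0.36, 0.052]]
tin1 0.67 [170. 232.] h0.049 [ 443. -276.] [61. 87.] 87 bb [[0.403, -0.307, 0.001], [0.486, -0.247, 0.05]]
chip1 0.6 [262. 220.] h0.064 [609. -64.] [23. 17.] 84 bb [[0.601, -0.075, 0.056], [0.618, -0.052, 0.065]]
chip1 0.51 [282. 194.] h0.064 [576.  52.] [26. 22.] 23 bb [[0.565, 0.038, 
[... 742 characters left out ...]
[0.506, -0.424, 0.007], [0.59, -0.364, 0.052]]
tray_handle 0.87 [255. 199.] h0.061 [550. -38.] [295. 196.] 79 bb [[0.451, -0.178, -0.0], [0.614, 0.126, 0.063]]
tray_handle 0.33 [372. 188.] h0.044 [720. 300.] [108.  31.] 50 bb [[0.677, 0.262, 0.001], [0.765, 0.344, 0.046]]
jar 0.79 [256. 253.] h0.224 [ 739. -181.] [60. 58.] 36 bb [[0.714, -0.215, 0.131], [0.773, -0.154, 0.225]]
jar 0.2 [172. 231.] h0.049 [ 455. -277.] [ 61. 110.] 85 bb [[0.403, -0.307, -0.001], [0.486, -0.248, 0.05]]
nozzle 0.75 [372. 188.] h0.043 [720. 300.] [108.  31.] 50 bb [[0.676, 0.262, 0.002], [0.765, 0.343, 0.046]]
nozzle 0.29 [324. 202.] h0.187 [715.  78.] [27. 63.] 82 bb [[0.658, 0.054, 0.12], [0.768, 0.132, 0.188]]
```

View pics/c0.png

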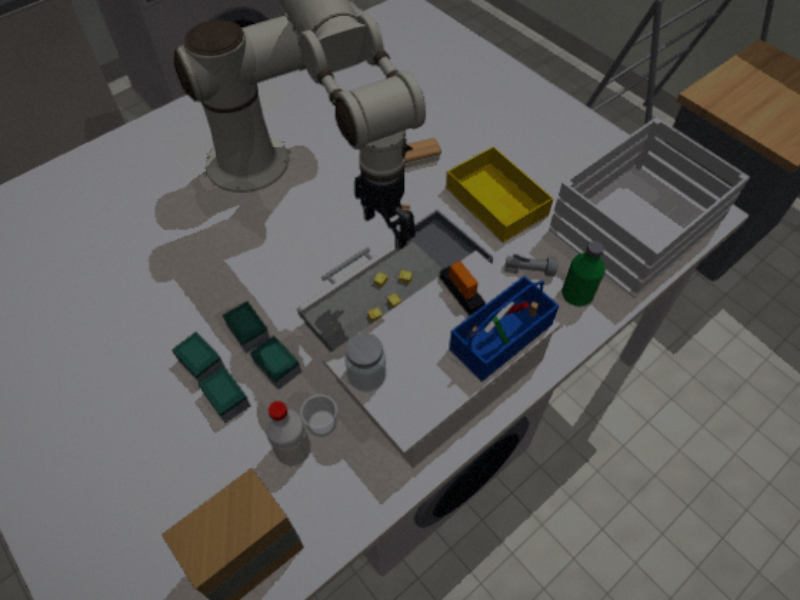

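View pics/e0.png

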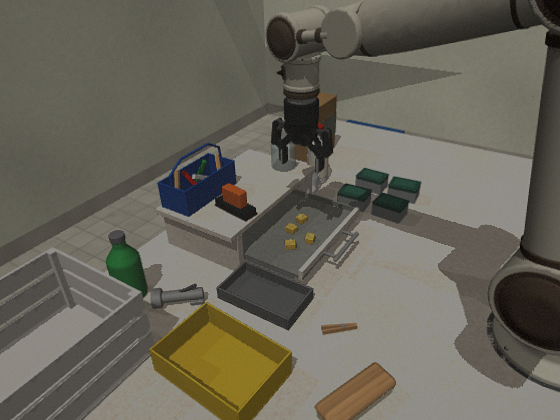

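Four chips are visible on the tray at about (380,279), (405,275), (394,299) and (375,313) in the scene picture. The scraper is at (462,285), the four tins are to the right, and the dish is against the tray's left side. Next I measure the geometry from depth.

```bash
python3 - <<'E'
from h import *
for cam in ["scene","side"]:
    a,d=eyes.snapshot(cam); m=d>0
    V,U=np.nonzero(m); P=pts(cam,m,d); C=a[V,U].astype(int)
    hsv=cv2.cvtColor(a,cv2.COLOR_RGB2HSV)[V,U].astype(int)
    print(cam)
    # chips
    s=(hsv[:,0]>15)&(hsv[:,0]<35)&(hsv[:,1]>110)&(P[:,2]>.046)&(P[:,2]<.075)&(P[:,0]>.47)&(P[:,0]<.68)&(abs(P[:,1])<.2)
    im=np.zeros(m.shape,np.uint8); im[V[s],U[s]]=1
    n,l=cv2.connectedComponents(im)
    for i in range(1,n):
        Q=P[s][l[V[s],U[s]]==i]
        if len(Q)>6: print(" chip",len(Q),np.round(Q.mean(0),3),np.round(Q.min(0),3),np.round(Q.max(0),3))
    R=lambda x0,x1,y0,y1,z0,z1:P[(P[:,0]>x0)&(P[:,0]<x1)&(P[:,1]>y0)&(P[:,1]<y1)&(P[:,2]>z0)&(P[:,2]<z1)]
    f=lambda n,Q:print(n,len(Q),np.round(np.percentile(Q,[1,50,99],axis=0),3).tolist() if len(Q) else None)
    f("shelftop",R(.55,.95,-.3,.3,.117,.13))
    f("board",R(.40,.53,-.25,.2,.054,.068))
    f("handle",R(.38,.47,-.25,.2,.03,.06))
    f("floor",R(.47,.68,-.25,.2,.040,.049))
    f("dish",R(.4,.75,.135,.27,.024,.036))
    f("tub",R(.3,.7,.27,.5,.05,.065))
    b=(hsv[:,0]>100)&(hsv[:,0]<130)&(hsv[:,1]>150)&(P[:,0]>.6)&(P[:,0]<.95)&(P[:,2]>.1); f("basket",P[b])
    o=(hsv[:,0]<12)&(hsv[:,1]>150)&(P[:,2]>.14)&(P[:,0]>.6)&(P[:,0]<.78)&(P[:,1]>.03)&(P[:,1]<.13); f("grip",P[o])
    if o.sum()>5: print(top(P[o],.004))
    bl=(C.max(1)<60)&(P[:,2]>.12)&(P[:,2]<.15)&(P[:,0]>.6)&(P[:,0]<.79)&(P[:,1]>.0)&(P[:,1]<.15); f("foot",P[bl]); 
    if bl.sum()>5: print(cv2.minAreaRect((P[bl][:,:2]*1000).astype(np.float32)))
E
```

```text
scene
 chip 62 [0.577 0.049 0.06 ] [0.56  0.036 0.049] [0.591 0.068 0.068]
 chip 58 [0.548 0.003 0.059] [ 0.533 -0.009  0.049] [0.559 0.017 0.066]
 chip 58 [ 0.609 -0.009  0.06 ] [ 0.592 -0.021  0.049] [0.622 0.008 0.066]
 chip 64 [ 0.609 -0.062  0.06 ] [ 0.589 -0.074  0.046] [ 0.62  -0.044  0.065]
shelftop 7912 [[0.658, -0.222, 0.118], [0.789, -0.067, 0.123], [0.894, 0.169, 0.129]]
board 365 [[0.492, -0.178, 0.054], [0.502, -0.059, 0.06], [0.523, 0.096, 0.065]]
handle 173 [[0.406, -0.25, 0.031], [0.46, -0.036, 0.048], [0.469, 0.192, 0.054]]
floor 2612 [[0.502, -0.238, 0.04], [0.558, -0.039, 0.044], [0.615, 0.128, 0.049]]
dish 200 [[0.459, 0.138, 0.024], [0.545, 0.242, 0.03], [0.687, 0.268, 0.036]]
tub 490 [[0.402, 0.314, 0.05], [0.534, 0.41, 0.057], [0.694, 0.478, 0.064]]
basket 2599 [[0.612, -0.029, 0.123], [0.84, 0.058, 0.16], [0.886, 0.16, 0.368]]
grip 123 [[0.683, 0.062, 0.142], [0.725, 0.068, 0.169], [0.748, 0.083, 0.187]]
(np.float64(0.18413554154019846), ((713.8433227539062, 74.11862182617188), (25.162023544311523, 63.447166442871094), 70.56941986083984))
foot 311 [[0.663, 0.
[... 707 characters left out ...]
 4527 [[0.483, -0.245, 0.041], [0.586, 0.005, 0.044], [0.678, 0.136, 0.048]]
dish 923 [[0.459, 0.136, 0.024], [0.57, 0.175, 0.03], [0.74, 0.252, 0.035]]
tub 1687 [[0.4, 0.32, 0.05], [0.519, 0.431, 0.057], [0.665, 0.494, 0.061]]
basket 1090 [[0.792, -0.025, 0.126], [0.837, 0.143, 0.174], [0.882, 0.166, 0.25]]
grip 438 [[0.68, 0.072, 0.146], [0.704, 0.092, 0.173], [0.742, 0.101, 0.186]]
(np.float64(0.18535439258176623), ((712.271240234375, 84.35880279541016), (27.1231746673584, 61.23570251464844), 79.24945068359375))
foot 438 [[0.657, 0.071, 0.124], [0.689, 0.097, 0.139], [0.768, 0.109, 0.146]]
((712.4354858398438, 80.75198364257812), (48.85763931274414, 113.49664306640625), 82.36547088623047)
```

Request:
carry_out:
  steps:
    - [0,0,-0.9,0.32,0.46,-0.36,-1]
    - [0,0,-0.9,0.32,0.46,-0.36,-1]
    - [0,0,-0.9,0.32,0.46,-0.36,-1]
    - [0,0,-0.9,0.32,0.46,-0.36,-1]
    - [0,0,-0.9,0.32,0.46,-0.36,-1]

```text
time: 1.32
tcp_pos: [0.6901, 0.0802, 0.321]
tcp_rot: [-0.0, 0.419, 0.908, -0.0]
ft_force: [0.6, -0.7, -0.5]
width: 0.0853
```

Request:
carry_out:
  steps:
    - [0,0,-0.9,0,0,0,-1]
    - [0,0,-0.9,0,0,0,-1]
    - [0,0,-0.9,0,0,0,-1]
    - [0,0,-0.9,0,0,0,-1]
    - [0,0,-0.9,0,0,0,-1]

```text
time: 1.95
tcp_pos: [0.6895, 0.0796, 0.3209]
tcp_rot: [-0.0, 0.081, 0.997, -0.0]
ft_force: [-0.2, 0.2, 0.2]
width: 0.0855
```

```bash
cat >> h.py <<'E'
from scipy.spatial.transform import Rotation as Ro
def tool():
    o=robot.get_obs(); q=np.array(o["tcp_rot"]); return np.array(o["tcp_pos"]), Ro.from_quat(q[[1,2,3,0]])
def go(target,yaw=None):
    """shares to reach world target, and rz share so that tool y points at world yaw (deg, mod 180)"""
    p,R=tool(); d=R.inv().apply(np.array(target)-p)/.25
    ty=R.apply([0,1,0]); cur=np.degrees(np.arctan2(ty[1],ty[0])); out=None
    if yaw is not None:
        e=(yaw-cur+90)%180-90; out=round(-e/45,3)
    print("tcp",np.round(p,4),"ty",round(cur,1),"tilt",np.round(R.apply([0,0,1]),3),"-> shift",np.round(d,3),"rz",out)
E
python3 - <<'E'
from h import *
p,R=tool(); T=np.array(eyes.camera_info("wrist")["pose"]); print(p,robot.get_obs()["joint_pos"].round(2)); print("cam in tool",R.inv().apply(T[:3,3]-p).round(3), "axis",R.inv().apply(T[:3,2]).round(3))
a,d=save("wrist","w0")
for q in ["scraper","chip1"]:
  for r in eyes.trace("wrist",q):
    P=pts("wrist",r["mask"],d); h,rc=top(P,.005); print(q,round(r["conf"],2),"h%.3f"%h,rc)
go([.714,.08,.3],81)
E
```

```text
[0.68953046 0.07964935 0.32091919] [-0.06  0.44  1.08  0.    1.62 -1.47]
cam in tool [ 0.072 -0.001 -0.143] axis [-0.281  0.001  0.96 ]
scraper 0.91 h0.187 ((713.3942260742188, 80.45223999023438), (25.60576629638672, 63.2995719909668), 81.38111877441406)
chip1 0.96 h0.063 ((606.5699462890625, -6.675824165344238), (22.394075393676758, 25.761699676513672), 83.09723663330078)
chip1 0.91 h0.063 ((574.33447265625, 52.06782531738281), (25.822341918945312, 21.78128433227539), 35.30093002319336)
chip1 0.88 h0.063 ((607.4214477539062, -58.61075973510742), (25.3902645111084, 22.481698989868164), 75.99625396728516)
chip1 0.59 h0.063 ((545.2465209960938, 6.0057220458984375), (22.68290901184082, 25.70584487915039), 19.0321044921875)
tcp [0.6898 0.0798 0.3211] ty 80.8 tilt [-0.  0. -1.] -> shift [-0.096  0.016  0.084] rz -0.004
```

View pics/w0.png

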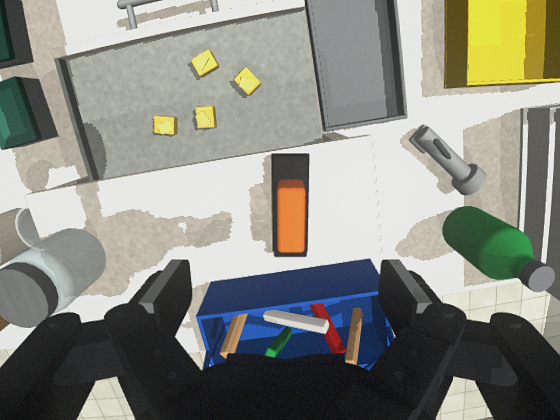

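The wrist view shows exactly four chips at (205,63), (247,81), (205,117) and (164,125). The scraper is centred at (291,205), and the dish is beside the tray's open side.

Request:
carry_out:
  steps:
    - [0,0,0,-0.084,0.015,0.2,-1]
    - [0,0,0,-0.084,0.015,0.4,-1]
    - [0,0,0,-0.084,0.015,0.56,-1]
    - [0,0,0,-0.084,0.015,0.684,-1]
    - [0,0,0,-0.084,0.015,0.684,-1]
    - [0,0,0,-0.084,0.015,0.684,1]
    - [0,0,0,-0.084,0.015,0.684,1]
    - [0,0,0,-0.084,0.015,0.684,1]
  squeeze: 50

```text
time: 3.1
tcp_pos: [0.7122, 0.0803, 0.1521]
tcp_rot: [0.001, 0.079, 0.997, 0.0]
ft_force: [0.7, -0.3, 0.2]
width: 0.032
```

Request:
carry_out:
  steps:
    - [0,0,0,0,0,0,1]
    - [0,0,0,0,0,0,1]
    - [0,0,0,0,0,-0.1,1]
    - [0,0,0,0,0,-0.2,1]
    - [0,0,0,0,0,-0.3,1]
    - [0,0,0,0,0,-0.3,1]

```text
time: 3.85
tcp_pos: [0.7123, 0.0803, 0.2273]
tcp_rot: [0.002, 0.078, 0.997, 0.0]
ft_force: [0.4, -0.3, -2.8]
width: 0.0254
```

```bash
python3 - <<'E'
from h import *
go([.567,-.12,.21],90)
go([.567,-.12,.08],90)
E
```

```text
tcp [0.7123 0.0803 0.2273] ty 81.0 tilt [ 0.004 -0.    -1.   ] -> shift [ 0.449 -0.883  0.067] rz -0.2
tcp [0.7123 0.0803 0.2273] ty 81.0 tilt [ 0.004 -0.    -1.   ] -> shift [ 0.451 -0.883  0.587] rz -0.2
```

Request:
carry_out:
  steps:
    - [0,0,-0.2,0.449,-0.3,0,1]
    - [0,0,-0.2,0.449,-0.883,0.06,1]
    - [0,0,-0.2,0.449,-0.883,0.06,1]
    - [0,0,-0.2,0.449,-0.883,0.06,1]
    - [0,0,-0.2,0.449,-0.883,0.06,1]
    - [0,0,-0.2,0.449,-0.883,0.06,1]

```text
time: 4.6
tcp_pos: [0.5653, -0.1199, 0.2089]
tcp_rot: [-0.001, 0.001, 1.0, 0.001]
ft_force: [-0.3, -0.3, -1.2]
width: 0.0255
```

```bash
python3 - <<'E'
from h import *
go([.567,-.12,.09],90)
a,d=save("wrist","w1")
for q in ["scraper","chip1"]:
  for r in eyes.trace("wrist",q):
    P=pts("wrist",r["mask"],d); h,rc=top(P,.005); print(q,round(r["conf"],2),"h%.3f"%h,rc,"zmin",np.percentile(P[:,2],1))
E
```

```text
tcp [ 0.5653 -0.1199  0.2089] ty 89.9 tilt [-0.002  0.001 -1.   ] -> shift [-0.008 -0.001  0.476] rz -0.002
scraper 0.84 h0.245 ((563.85546875, -119.52774047851562), (57.44880676269531, 26.06777000427246), 0.32789403200149536) zmin 0.18629830483315424
chip1 0.93 h0.064 ((545.212646484375, 6.325617790222168), (21.804821014404297, 26.026159286499023), 17.385610580444336) zmin 0.04955556826440295
chip1 0.93 h0.064 ((607.4996948242188, -58.38844299316406), (26.275718688964844, 21.94405174255371), 74.78466796875) zmin 0.04825395079671434
chip1 0.61 h0.064 ((607.692626953125, -6.270888328552246), (22.927154541015625, 26.85053253173828), 84.97575378417969) zmin 0.04951539460081911
```

View pics/w1.png

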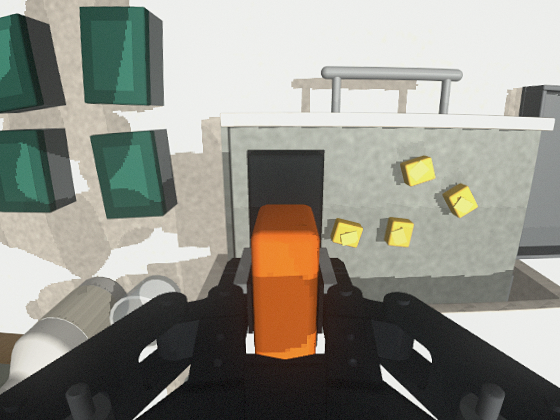

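The scraper is held straight and upright, with its foot parallel to the tray front. The chips are at (419,170), (461,200), (400,232) and (347,233), and the foot start is clear of all of them.

Request:
carry_out:
  steps:
    - [0,0,0,-0.03,0,0.2,1]
    - [0,0,0,-0.03,0,0.35,1]
    - [0,0,0,-0.03,0,0.46,1]
    - [0,0,0,-0.03,0,0.5,1]
    - [0,0,0,-0.03,0,0.53,1]
    - [0,0,0,-0.03,0,0.53,1]

```text
time: 5.5
tcp_pos: [0.574, -0.12, 0.0784]
tcp_rot: [0.0, -0.0, 1.0, -0.0]
ft_force: [0.8, -0.0, -1.1]
width: 0.0254
```

Request:
carry_out:
  steps:
    - [0,0,0,0,0.06,0.012,1]
    - [0,0,0,0,0.12,0.012,1]
    - [0,0,0,0,0.18,0.012,1]
    - [0,0,0,0,0.24,0.012,1]
    - [0,0,0,0,0.3,0.012,1]
    - [0,0,0,0,0.36,0.012,1]
    - [0,0,0,0,0.42,0.012,1]
    - [0,0,0,0,0.48,0.012,1]

```text
time: 6.5
tcp_pos: [0.5734, 0.0009, 0.0748]
tcp_rot: [0.0, -0.0, 1.0, -0.0]
ft_force: [0.1, 0.2, -2.0]
width: 0.0254
```

```bash
python3 - <<'E'
from h import *
print(tool()[0])
a,d=save("wrist","w2")
for q in ["chip1"]:
  for r in eyes.trace("wrist",q):
    P=pts("wrist",r["mask"],d); h,rc=top(P,.005); print(q,round(r["conf"],2),"h%.3f"%h,rc)
E
```

```text
[0.57342497 0.00090349 0.07480748]
chip1 0.95 h0.063 ((584.2413330078125, 44.20069885253906), (47.55364990234375, 20.519411087036133), 44.62871170043945)
chip1 0.94 h0.063 ((548.5599365234375, 32.403358459472656), (21.668807983398438, 25.52457618713379), 0.34798842668533325)
chip1 0.63 h0.063 ((571.6920776367188, 51.33639144897461), (29.74230194091797, 21.77765655517578), 35.10429763793945)
chip1 0.53 h0.061 ((591.9132690429688, 42.135398864746094), (6.277312278747559, 2.6964988708496094), 58.142818450927734)
```

View pics/w2.png

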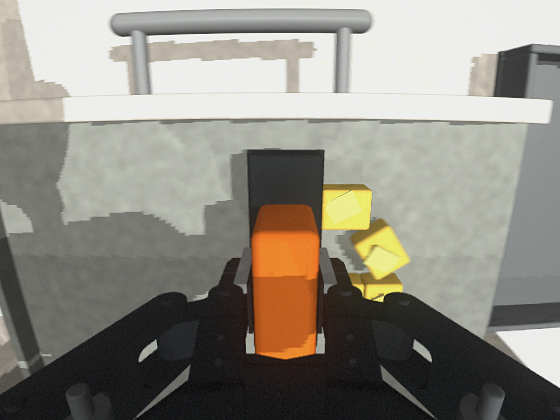

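All chips are being carried in front of the foot. I continue over the edge.

Request:
carry_out:
  steps:
    - [0,0,0,0,0.06,0,1]
    - [0,0,0,0,0.12,0,1]
    - [0,0,0,0,0.18,0,1]
    - [0,0,0,0,0.24,0,1]
    - [0,0,0,0,0.29,0,1]
    - [0,0,0,0,0.34,0,1]
    - [0,0,0,0,0.38,0,1]
    - [0,0,0,0,0.42,0,1]

```text
time: 7.6
tcp_pos: [0.5734, 0.1055, 0.0748]
tcp_rot: [-0.0, 0.0, 1.0, -0.0]
ft_force: [-0.6, -0.3, -1.3]
width: 0.0253
```

Request:
carry_out:
  steps:
    - [0,0,0,0,0.04,0,1]
    - [0,0,0,0,0.08,0,1]
    - [0,0,0,0,0.12,0,1]
    - [0,0,0,0,0.16,0,1]
    - [0,0,0,0,0.2,0,1]
    - [0,0,0,0,0.2,0,1]

```text
time: 8.35
tcp_pos: [0.5733, 0.1557, 0.0748]
tcp_rot: [-0.0, -0.001, 1.0, 0.0]
ft_force: [-0.6, -0.6, -1.2]
width: 0.0253
```

Request:
carry_out:
  steps:
    - [0,0,0,0,0,-0.2,1]
    - [0,0,0,0,0,-0.4,1]
    - [0,0,0,0,-0.2,-0.6,1]
    - [0,0,0,0,-0.4,-0.6,1]
    - [0,0,0,0,-0.4,-0.6,1]

```text
time: 8.98
tcp_pos: [0.5741, 0.0512, 0.2261]
tcp_rot: [0.001, 0.003, 1.0, -0.001]
ft_force: [0.4, 1.1, -1.3]
width: 0.0258
```

```bash
python3 - <<'E'
from h import *
a,d=save("wrist","w3")
for q in ["chip1","dish","scraper"]:
  for r in eyes.trace("wrist",q):
    P=pts("wrist",r["mask"],d); h,rc=top(P,.005); print(q,round(r["conf"],2),"h%.3f"%h,rc)
go([.712,.08,.23],81)
E
```

```text
chip1 0.89 h0.021 ((605.212890625, 182.02096557617188), (26.129117965698242, 25.874387741088867), 77.63631439208984)
chip1 0.73 h0.027 ((574.3926391601562, 161.29400634765625), (16.63368034362793, 25.93094825744629), 87.57112121582031)
chip1 0.57 h0.021 ((551.0921630859375, 180.88186645507812), (26.710277557373047, 21.110912322998047), 77.95406341552734)
dish 0.86 h0.031 ((551.7696533203125, 193.15859985351562), (190.43838500976562, 120.70072937011719), 0.8929852247238159)
dish 0.19 h0.044 ((552.7459106445312, -242.67825317382812), (25.752229690551758, 87.92090606689453), 76.56158447265625)
scraper 0.92 h0.259 ((570.402099609375, 54.964996337890625), (57.167869567871094, 26.083377838134766), 0.16677941381931305)
tcp [0.573  0.0557 0.2241] ty 90.0 tilt [-0.001  0.    -1.   ] -> shift [-0.556  0.097 -0.024] rz 0.201
```

View pics/w3.png

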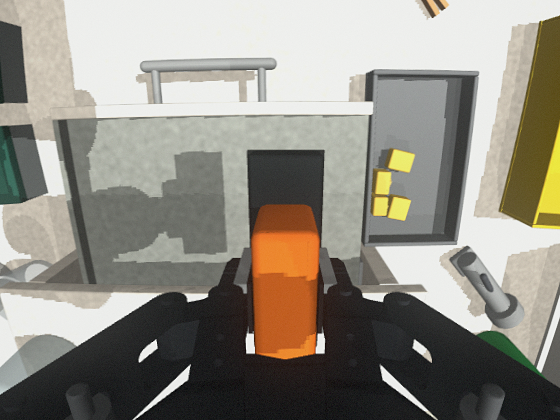

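All four chips lie in the dish at (400,159), (381,182), (380,205) and (399,208), and the tray is bare. I return the scraper next.

Request:
carry_out:
  steps:
    - [0,0,0.2,-0.25,0.1,-0.06,1]
    - [0,0,0.2,-0.54,0.1,-0.06,1]
    - [0,0,0.2,-0.54,0.1,-0.03,1]
    - [0,0,0.2,-0.54,0.1,0.1,1]
    - [0,0,0.2,-0.54,0.1,0.2,1]
    - [0,0,0.2,-0.54,0.1,0.26,1]
    - [0,0,0.2,-0.54,0.1,0.28,1]
    - [0,0,0.2,-0.54,0.1,0.28,1]

```text
time: 10.18
tcp_pos: [0.7087, 0.0802, 0.1554]
tcp_rot: [0.0, 0.078, 0.997, -0.0]
ft_force: [0.0, 0.2, -1.9]
width: 0.0253
```

Request:
carry_out:
  steps:
    - [0,0,0,0,0,0.006,1]
    - [0,0,0,0,0,0.012,1]
    - [0,0,0,0,0,0.012,1]

```text
time: 10.55
tcp_pos: [0.7085, 0.0799, 0.1521]
tcp_rot: [0.0, 0.079, 0.997, 0.0]
ft_force: [-0.4, -0.2, -2.7]
width: 0.0253
```

Request:
carry_out:
  steps:
    - [0,0,0,0,0,0.004,1]
    - [0,0,0,0,0,0.004,1]
    - [0,0,0,0,0,0.004,-1]
    - [0,0,0,0,0,0.004,-1]
    - [0,0,0,0,0,0.004,-1]
    - [0,0,0,0,0,-0.2,-1]
    - [0,0,0,0,0,-0.4,-1]
    - [0,0,0,0,0,-0.4,-1]

```text
time: 11.55
tcp_pos: [0.7113, 0.0798, 0.2587]
tcp_rot: [0.006, 0.078, 0.997, 0.0]
ft_force: [0.8, 0.2, -0.1]
width: 0.0855
```

```bash
cat >> h.py <<'E'
def see(cam,qs,band=.006):
    a,d=eyes.snapshot(cam)
    for q in qs:
      for r in eyes.trace(cam,q):
        P=pts(cam,r["mask"],d)
        if r["conf"]<.3 or len(P)<8: continue
        h,rc=top(P,band); w,l=rc[1]; yaw=(rc[2]+(90 if l>w else 0)+90)%180-90
        print(q,round(r["conf"],2),"h%.3f"%h,"c",np.round(rc[0],1),"size",np.round(sorted(rc[1]),1),"long yaw %.1f"%yaw)
    return a,d
E
python3 - <<'E'
from h import *
see("scene",["scraper","tin1","chip1"])
go([.554,-.277,.25],90)
E
```

```text
scraper 0.72 h0.187 c [710.7  77.5] size [26.  64.8] long yaw -10.0
tin1 0.83 h0.050 c [ 443.2 -276.2] size [60.3 85.4] long yaw -3.1
tin1 0.73 h0.051 c [ 442.3 -392.3] size [61.1 87.6] long yaw 4.8
tin1 0.67 h0.049 c [ 553.3 -276.6] size [59.6 88.2] long yaw 2.4
tin1 0.6 h0.051 c [ 547.9 -394.2] size [59.9 89. ] long yaw -0.8
chip1 0.56 h0.061 c [615.7 296.6] size [250.6 475. ] long yaw -44.9
tcp [0.7076 0.08   0.2496] ty 81.0 tilt [-0.003  0.    -1.   ] -> shift [ 0.383 -1.506  0.   ] rz -0.2
```

Request:
carry_out:
  steps:
    - [0,0,-0.2,0.38,-0.1,-0.3,-1]
    - [0,0,-0.2,0.38,-0.3,-0.3,-1]
    - [0,0,-0.2,0.38,-0.6,-0.3,-1]
    - [0,0,-0.2,0.38,-0.9,-0.3,-1]
    - [0,0,-0.2,0.38,-0.9,-0.3,-1]

```text
time: 12.38
tcp_pos: [0.578, -0.1295, 0.3251]
tcp_rot: [-0.001, 0.001, 1.0, 0.0]
ft_force: [1.4, -0.4, 0.2]
width: 0.0859
```

Request:
carry_out:
  steps:
    - [0,0,0,0.2,-0.25,0,-1]
    - [0,0,0,0.2,-0.5,0,-1]
    - [0,0,0,0.2,-0.7,0,-1]
    - [0,0,0,0.2,-0.7,0,-1]
    - [0,0,0,0.2,-0.7,0,-1]

```text
time: 13.0
tcp_pos: [0.5289, -0.3021, 0.3251]
tcp_rot: [-0.001, 0.0, 1.0, 0.001]
ft_force: [0.4, -0.0, 0.5]
width: 0.0856
```

```bash
python3 - <<'E'
from h import *
see("wrist",["tin1"])
go([.554,-.277,.1],92)
E
```

```text
tin1 0.86 h0.049 c [ 551.9 -275.3] size [61.5 85.6] long yaw 3.2
tin1 0.64 h0.049 c [ 546.5 -394. ] size [61.1 85.6] long yaw -0.5
tin1 0.56 h0.049 c [ 442.  -391.8] size [61.8 85.2] long yaw 6.3
tin1 0.56 h0.049 c [ 440.5 -275.6] size [61.9 85.2] long yaw -3.5
tcp [ 0.5295 -0.3011  0.3261] ty 90.1 tilt [-0.001  0.001 -1.   ] -> shift [-0.099  0.095  0.904] rz -0.043
```

Request:
carry_out:
  steps:
    - [0,0,-0.065,-0.09,0.1,0.2,-1]
    - [0,0,-0.065,-0.09,0.1,0.45,-1]
    - [0,0,-0.065,-0.09,0.1,0.7,-1]
    - [0,0,-0.065,-0.09,0.1,0.9,-1]
    - [0,0,-0.065,-0.09,0.1,0.9,-1]

```text
time: 13.72
tcp_pos: [0.5491, -0.2736, 0.0972]
tcp_rot: [-0.004, -0.027, 1.0, 0.003]
ft_force: [0.2, 0.1, 0.2]
width: 0.0854
```

Request:
carry_out:
  steps:
    - [0,0,0,0,0,0.15,-1]
    - [0,0,0,0,0,0.28,-1]
    - [0,0,0,0,0,0.34,-1]
    - [0,0,0,0,0,0.34,-1]
    - [0,0,0,0,0,0.34,1]
    - [0,0,0,0,0,0.34,1]
    - [0,0,0,0,0,0.34,1]
    - [0,0,0,0,0,0.34,1]
  squeeze: 40

```text
time: 14.72
tcp_pos: [0.5534, -0.2785, 0.0191]
tcp_rot: [0.002, -0.026, 1.0, -0.001]
ft_force: [-0.2, 0.5, 5.9]
width: 0.0592
```

Request:
carry_out:
  steps:
    - [0,0,0,0,0,-0.15,1]
    - [0,0,0,0,0,-0.3,1]
    - [0,0,0,0,0,-0.5,1]
    - [0,0,0,0,0,-0.6,1]
    - [0,0,0,0,0,-0.6,1]
    - [0,0,0,0,0,-0.6,1]
    - [0,0,0,0,0,-0.6,1]

```text
time: 15.6
tcp_pos: [0.5509, -0.2767, 0.1646]
tcp_rot: [-0.001, -0.025, 1.0, 0.001]
ft_force: [0.2, -0.2, -0.5]
width: 0.0595
```

```bash
cat >> h.py <<'E'
def weigh():
    L=[]
    for _ in range(4): eyes.snapshot("side"); L.append(robot.get_obs()["ft_force"])
    print("mean force",np.mean(L,0).round(2),np.std(L,0).round(2),"width",robot.get_obs()["width"])
E
python3 - <<'E'
from h import *
weigh()
go([.575,-.105,.17],90)
go([.514,.397,.17],90)
E
```

```text
mean force [-0.16 -0.12 -0.51] [0.46 0.57 0.51] width 0.05913833945293698
tcp [ 0.5515 -0.2772  0.1658] ty 92.9 tilt [-0.001  0.001 -1.   ] -> shift [-0.129  0.683 -0.016] rz 0.065
tcp [ 0.5515 -0.2772  0.1658] ty 92.9 tilt [-0.001  0.001 -1.   ] -> shift [ 0.012  2.701 -0.014] rz 0.065
```

Tin A is light (about −0.5 N), so it goes to the tub.

Request:
carry_out:
  steps:
    - [0,0,0.065,0.12,0.25,-0.02,1]
    - [0,0,0.065,0.12,0.5,-0.02,1]
    - [0,0,0.065,0.12,0.75,-0.02,1]
    - [0,0,0.065,0.12,0.95,-0.02,1]
    - [0,0,0.065,0.12,0.95,-0.02,1]

```text
time: 16.42
tcp_pos: [0.5092, -0.0384, 0.1715]
tcp_rot: [-0.0, -0.003, 1.0, 0.0]
ft_force: [0.1, 0.6, -1.0]
width: 0.0595
```

Request:
carry_out:
  steps:
    - [0,0,0,0.12,0.25,0,1]
    - [0,0,0,0.12,0.5,0,1]
    - [0,0,0,0.12,0.75,0,1]
    - [0,0,0,0.12,0.95,0,1]
    - [0,0,0,0.12,0.95,0,1]

```text
time: 17.05
tcp_pos: [0.4798, 0.1981, 0.1717]
tcp_rot: [0.0, -0.002, 1.0, 0.0]
ft_force: [0.4, -1.1, -0.5]
width: 0.0594
```

```bash
python3 - <<'E'
from h import *
see("wrist",["tub","chip1"])
go([.46,.397,.12],90)
E
```

```text
tub 0.79 h0.059 c [518.6 387.3] size [183.3 261.4] long yaw 36.2
tcp [0.4802 0.1946 0.1716] ty 89.9 tilt [-0.    -0.001 -1.   ] -> shift [0.082 0.81  0.206] rz -0.001
```

Request:
carry_out:
  steps:
    - [0,0,0,0.08,0.25,0,1]
    - [0,0,0,0.08,0.5,0,1]
    - [0,0,0,0.08,0.7,0,1]
    - [0,0,0,0.08,0.82,0,1]
    - [0,0,0,0.08,0.82,0,1]
    - [0,0,0,0.08,0.82,0.1,1]
    - [0,0,0,0.08,0.82,0.2,1]
    - [0,0,0,0.08,0.82,0.2,1]

```text
time: 18.2
tcp_pos: [0.4591, 0.3977, 0.1194]
tcp_rot: [-0.002, 0.001, 1.0, -0.002]
ft_force: [0.4, -0.4, -0.1]
width: 0.0591
```

```bash
python3 - <<'E'
from h import *
a,d=see("wrist",["tub","tin1"]); cv2.imwrite("pics/w4.png",a[:,:,::-1])
go([.46,.397,.03],90)
E
```

```text
tub 0.57 h0.063 c [452.3 404.2] size [ 93.8 150.3] long yaw 85.8
tin1 0.73 h0.152 c [455.5 399.4] size [61.2 79.2] long yaw -0.1
tcp [0.4611 0.4001 0.1232] ty 89.9 tilt [ 0.002  0.001 -1.   ] -> shift [ 0.005 -0.013  0.373] rz -0.002
```

View pics/w4.png

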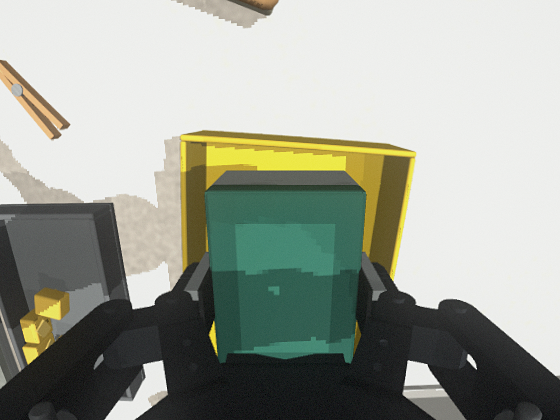

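The tin is held over the tub's near half at (285,270) with wall clearance on both sides. The tub is turned about −4°, so I align to it and set the tin down.

Request:
carry_out:
  steps:
    - [0,0,0.09,0,0.01,0.1,1]
    - [0,0,0.09,0,0.01,0.2,1]
    - [0,0,0.09,0,0.01,0.3,1]
    - [0,0,0.09,0,0.01,0.36,1]
    - [0,0,0.09,0,0.01,0.36,1]
    - [0,0,0.09,0,0.01,0.36,-1]
    - [0,0,0.09,0,0.01,0.36,-1]
    - [0,0,0.09,0,0.01,0.36,-1]

```text
time: 19.35
tcp_pos: [0.4603, 0.4035, 0.0327]
tcp_rot: [0.001, 0.035, 0.999, 0.0]
ft_force: [-0.2, -0.1, 1.0]
width: 0.0856
```

Request:
carry_out:
  steps:
    - [0,0,0,0,0,-0.2,-1]
    - [0,0,0,0,0,-0.45,-1]
    - [0,0,0,0,0,-0.6,-1]
    - [0,0,-0.1,0,-0.25,-0.6,-1]
    - [0,0,-0.1,0,-0.5,-0.6,-1]
    - [0,0,-0.1,0,-0.75,-0.6,-1]
    - [0,0,-0.1,0,-1,-0.6,-1]
    - [0,0,-0.1,0,-1,-0.6,-1]

```text
time: 20.35
tcp_pos: [0.4422, 0.1505, 0.1821]
tcp_rot: [0.0, -0.001, 1.0, -0.0]
ft_force: [0.4, 0.8, 0.7]
width: 0.0854
```

```bash
python3 - <<'E'
from h import *
see("scene",["tin1"])
go([.4405,-.2756,.17],86.5)
E
```

```text
tin1 0.89 h0.049 c [ 443.6 -275.6] size [61.2 88.7] long yaw -2.9
tin1 0.72 h0.050 c [ 547.9 -393.4] size [61.3 87.1] long yaw -0.5
tin1 0.7 h0.054 c [462.6 400.1] size [63.7 88. ] long yaw -5.7
tin1 0.64 h0.051 c [ 441.6 -391.6] size [60.5 87.5] long yaw 6.7
tcp [0.4424 0.1536 0.1822] ty 90.4 tilt [ 0.001  0.001 -1.   ] -> shift [ 0.018 -1.717  0.048] rz 0.086
```

Request:
carry_out:
  steps:
    - [0,0,0.08,0.01,-0.25,0,-1]
    - [0,0,0.08,0.01,-0.5,0,-1]
    - [0,0,0.08,0.01,-0.75,0,-1]
    - [0,0,0.08,0.01,-1,0,-1]
    - [0,0,0.08,0.01,-1,0,-1]

```text
time: 21.08
tcp_pos: [0.4424, -0.0987, 0.1823]
tcp_rot: [0.001, 0.03, 1.0, -0.0]
ft_force: [-0.2, 0.7, 0.0]
width: 0.0853
```

```bash
python3 - <<'E'
from h import *
go([.4415,-.2756,.10],86.8)
E
```

```text
tcp [ 0.4424 -0.0987  0.1823] ty 86.6 tilt [ 0.001 -0.001 -1.   ] -> shift [-0.038 -0.706  0.33 ] rz -0.004
```

Request:
carry_out:
  steps:
    - [0,0,0,-0.038,-0.25,0,-1]
    - [0,0,0,-0.038,-0.5,0,-1]
    - [0,0,0,-0.038,-0.706,0.1,-1]
    - [0,0,0,-0.038,-0.706,0.3,-1]
    - [0,0,0,-0.038,-0.706,0.5,-1]
    - [0,0,0,-0.038,-0.706,0.63,-1]
    - [0,0,0,-0.038,-0.706,0.63,-1]

```text
time: 21.95
tcp_pos: [0.4408, -0.2691, 0.0216]
tcp_rot: [-0.002, 0.026, 1.0, 0.003]
ft_force: [-0.0, -0.5, -0.6]
width: 0.086
```

Request:
carry_out:
  steps:
    - [0,0,0,0,0,0,1]
    - [0,0,0,0,0,0,1]
    - [0,0,0,0,0,0,1]
    - [0,0,0,0,0,0,1]
    - [0,0,0,0,0,-0.2,1]
    - [0,0,0,0,0,-0.4,1]
    - [0,0,0,0,0,-0.6,1]
    - [0,0,0,0,0,-0.6,1]

```text
time: 22.95
tcp_pos: [0.4438, -0.2751, 0.1797]
tcp_rot: [0.004, 0.027, 1.0, -0.004]
ft_force: [-0.2, 0.0, -3.2]
width: 0.0591
```

```bash
python3 - <<'E'
from h import *
weigh()
go([.575,-.105,.175],90)
E
```

```text
mean force [-0.08  0.51 -3.18] [0.36 0.3  0.13] width 0.05914793518001784
tcp [ 0.4403 -0.2717  0.1722] ty 86.8 tilt [-0.003  0.003 -1.   ] -> shift [-0.501  0.696 -0.011] rz -0.07
```

Tin B is heavy (−3.2 N), so it goes on the tray's right part.

Request:
carry_out:
  steps:
    - [0,0,-0.07,-0.15,0.2,0,1]
    - [0,0,-0.07,-0.3,0.45,0,1]
    - [0,0,-0.07,-0.51,0.696,0,1]
    - [0,0,-0.07,-0.51,0.696,0,1]
    - [0,0,-0.07,-0.51,0.696,0.15,1]
    - [0,0,-0.07,-0.51,0.696,0.3,1]
    - [0,0,-0.07,-0.51,0.696,0.38,1]
    - [0,0,-0.07,-0.51,0.696,0.4,1]

```text
time: 24.15
tcp_pos: [0.5771, -0.1056, 0.0726]
tcp_rot: [-0.002, 0.0, 1.0, 0.001]
ft_force: [-0.3, 0.3, -2.7]
width: 0.0588
```

```bash
python3 - <<'E'
from h import *
go([.577,-.105,.0675],90)
E
```

```text
tcp [ 0.5771 -0.1056  0.0726] ty 90.0 tilt [-0.003  0.002 -1.   ] -> shift [0.    0.003 0.02 ] rz -0.0
```

Request:
carry_out:
  steps:
    - [0,0,0,0,0,0.01,1]
    - [0,0,0,0,0,0.02,1]
    - [0,0,0,0,0,0.02,-1]
    - [0,0,0,0,0,0.02,-1]
    - [0,0,0,0,0,0.02,-1]
    - [0,0,0,0,0,-0.2,-1]
    - [0,0,0,0,0,-0.4,-1]
    - [0,0,0,0,0,-0.4,-1]

```text
time: 25.15
tcp_pos: [0.5815, -0.1075, 0.18]
tcp_rot: [0.005, -0.0, 1.0, -0.002]
ft_force: [-0.6, 0.3, 0.4]
width: 0.0854
```

Request:
carry_out:
  steps:
    - [0,0,0,0.12,-0.25,0,-1]
    - [0,0,0,0.12,-0.5,0,-1]
    - [0,0,0,0.12,-0.75,0,-1]
    - [0,0,0,0.12,-1,0,-1]
    - [0,0,0,0.12,-1,0,-1]

```text
time: 25.78
tcp_pos: [0.5468, -0.3599, 0.1727]
tcp_rot: [-0.001, 0.002, 1.0, 0.0]
ft_force: [-0.1, 1.0, 0.1]
width: 0.0855
```

```bash
python3 - <<'E'
from h import *
see("scene",["tin1"])
go([.547,-.394,.024],90)
E
```

```text
tin1 0.95 h0.095 c [ 626.  -121.9] size [ 78.3 191.4] long yaw -15.5
tin1 0.64 h0.054 c [461.1 400.1] size [63.2 85.8] long yaw -3.8
tin1 0.57 h0.051 c [ 548.4 -393.5] size [61.3 87.2] long yaw -0.2
tin1 0.56 h0.050 c [ 494.8 -391.6] size [ 67.2 129.6] long yaw -2.5
tcp [ 0.5475 -0.3564  0.1728] ty 89.9 tilt [-0.001  0.002 -1.   ] -> shift [ 0.001 -0.152  0.595] rz -0.002
```

Request:
carry_out:
  steps:
    - [0,0,0,0,-0.15,0,-1]
    - [0,0,0,0,-0.15,0.2,-1]
    - [0,0,0,0,-0.15,0.4,-1]
    - [0,0,0,0,-0.15,0.55,-1]
    - [0,0,0,0,-0.15,0.595,-1]
    - [0,0,0,0,-0.15,0.595,-1]

```text
time: 26.62
tcp_pos: [0.5486, -0.3925, 0.0256]
tcp_rot: [-0.0, -0.001, 1.0, 0.0]
ft_force: [-0.1, 0.1, -0.2]
width: 0.0854
```

Request:
carry_out:
  steps:
    - [0,0,0,0,0,0,1]
    - [0,0,0,0,0,0,1]
    - [0,0,0,0,0,0,1]
    - [0,0,0,0,0,0,1]
    - [0,0,0,0,0,-0.2,1]
    - [0,0,0,0,0,-0.4,1]
    - [0,0,0,0,0,-0.6,1]
    - [0,0,0,0,0,-0.6,1]

```text
time: 27.62
tcp_pos: [0.5507, -0.3963, 0.1827]
tcp_rot: [0.004, 0.0, 1.0, -0.004]
ft_force: [-0.3, -0.2, 0.3]
width: 0.0592
```

```bash
python3 - <<'E'
from h import *
weigh()
a,d=see("wrist",["tin1"])
a,d=see("side",["tin1","chip1","dish"])
cv2.imwrite("pics/e1.png",a[:,:,::-1])
go([.577,-.012,.175],90)
E
```

```text
mean force [ 0.19  0.32 -1.2 ] [0.33 0.29 0.19] width 0.05893262287750742
tin1 0.66 h0.048 c [ 440.6 -392.5] size [61.8 85.4] long yaw 5.4
tin1 0.64 h0.063 c [ 600.5 -137.1] size [ 3.6 36.2] long yaw -0.6
tin1 0.64 h0.193 c [ 543.1 -393. ] size [62.3 85.3] long yaw -0.9
tin1 0.89 h0.092 c [ 574.6 -104.6] size [64.4 84.9] long yaw 0.6
tin1 0.87 h0.047 c [ 440.7 -391.5] size [69.6 88.3] long yaw 7.2
tin1 0.81 h0.051 c [454.6 413. ] size [78.7 95.1] long yaw -5.6
tin1 0.63 h0.191 c [ 542.5 -389. ] size [64.4 87.2] long yaw -3.8
chip1 0.61 h0.027 c [573.9 162.5] size [13.4 23.9] long yaw -13.2
chip1 0.5 h0.022 c [552.  179.8] size [24.9 26.9] long yaw 78.6
chip1 0.31 h0.059 c [595.4 -24. ] size [207.9 316.1] long yaw 89.7
dish 0.61 h0.031 c [553.8 194.9] size [114.4 190.8] long yaw 0.5
tcp [ 0.548  -0.3934  0.1747] ty 90.0 tilt [-0.001  0.001 -1.   ] -> shift [-0.116  1.526  0.   ] rz 0.0
```

View pics/e1.png

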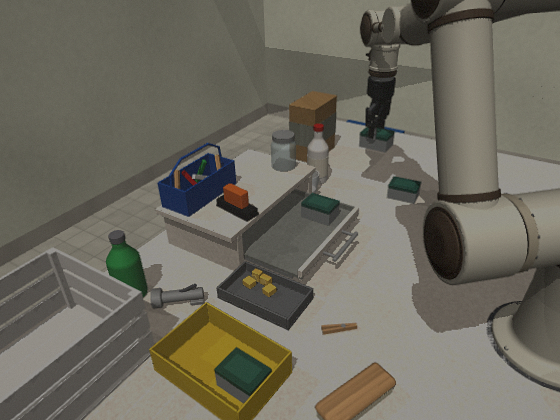

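The picture shows one tin in the tub at (245,372), one on the tray at (320,207) and the chips in the dish at (260,282). The weight reading of −1.2 N is unclear, so I weigh again.

```bash
python3 - <<'E'
from h import *
weigh(); weigh()
go([.57,.397,.175],86)
E
```

```text
mean force [ 0.35 -0.24 -0.2 ] [0.68 0.17 0.16] width 0.05876952291159951
mean force [-0.02  0.2  -0.79] [0.5  0.48 0.3 ] width 0.058413536193414696
tcp [ 0.5483 -0.3937  0.1756] ty 90.0 tilt [ 0. -0. -1.] -> shift [-8.700e-02  3.163e+00  2.000e-03] rz 0.089
```

Tin C is light, so it goes to the tub's far half.

Request:
carry_out:
  steps:
    - [0,0,0,-0.02,0.25,0,1]
    - [0,0,0,-0.02,0.5,0,1]
    - [0,0,0,-0.02,0.75,0,1]
    - [0,0,0,-0.02,1,0,1]
    - [0,0,0,-0.02,1,0,1]

```text
time: 29.15
tcp_pos: [0.5531, -0.1396, 0.1756]
tcp_rot: [-0.0, -0.003, 1.0, 0.001]
ft_force: [0.2, -0.8, -0.6]
width: 0.0592
```

Request:
carry_out:
  steps:
    - [0,0,0,-0.02,0.25,0,1]
    - [0,0,0,-0.02,0.5,0,1]
    - [0,0,0,-0.02,0.75,0,1]
    - [0,0,0,-0.02,1,0,1]
    - [0,0,0,-0.02,1,0,1]

```text
time: 29.78
tcp_pos: [0.5582, 0.1094, 0.1757]
tcp_rot: [0.0, -0.003, 1.0, 0.0]
ft_force: [0.1, -1.5, 0.4]
width: 0.0589
```

Request:
carry_out:
  steps:
    - [0,0,0.09,-0.04,0.25,0,1]
    - [0,0,0.09,-0.04,0.5,0,1]
    - [0,0,0.09,-0.04,0.75,0,1]
    - [0,0,0.09,-0.04,1,0,1]
    - [0,0,0.09,-0.04,1,0,1]

```text
time: 30.4
tcp_pos: [0.5684, 0.3587, 0.1751]
tcp_rot: [0.0, 0.034, 0.999, 0.0]
ft_force: [0.1, -0.1, 0.3]
width: 0.0589
```

```bash
python3 - <<'E'
from h import *
go([.569,.395,.12],86)
E
```

```text
tcp [0.5684 0.3587 0.1751] ty 86.2 tilt [ 0.     0.001 -1.   ] -> shift [0.008 0.145 0.221] rz 0.003
```

Request:
carry_out:
  steps:
    - [0,0,0,0,0.145,0,1]
    - [0,0,0,0,0.145,0.1,1]
    - [0,0,0,0,0.145,0.3,1]
    - [0,0,0,0,0.145,0.45,1]
    - [0,0,0,0,0.145,0.53,1]
    - [0,0,0,0,0.145,0.57,1]
    - [0,0,0,0,0.145,0.57,1]

```text
time: 31.28
tcp_pos: [0.5721, 0.3923, 0.0342]
tcp_rot: [0.001, 0.036, 0.999, 0.0]
ft_force: [-0.0, -0.4, -0.0]
width: 0.0589
```

Request:
carry_out:
  steps:
    - [0,0,0,0,0,0,-1]
    - [0,0,0,0,0,0,-1]
    - [0,0,0,0,0,0,-1]
    - [0,0,0,0,0,-0.2,-1]
    - [0,0,0,0,0,-0.4,-1]
    - [0,0,0,0,0,-0.6,-1]
    - [0,0,0,0.1,-0.2,-0.6,-1]
    - [0,0,0,0.1,-0.4,-0.6,-1]

```text
time: 32.28
tcp_pos: [0.5378, 0.2943, 0.1841]
tcp_rot: [0.001, 0.034, 0.999, 0.0]
ft_force: [0.2, -1.0, 0.2]
width: 0.0854
```

```bash
python3 - <<'E'
from h import *
see("scene",["tin1"])
go([.441,-.392,.18],96)
E
```

```text
tin1 0.95 h0.054 c [569.8 389.6] size [60.9 87.8] long yaw -6.4
tin1 0.86 h0.051 c [ 442.  -391.5] size [61.  88.3] long yaw 5.3
tin1 0.85 h0.054 c [463.5 400.9] size [63.4 83.6] long yaw -2.4
tin1 0.64 h0.094 c [ 579.3 -108.8] size [61.3 86.2] long yaw -0.2
tcp [0.5382 0.2908 0.1831] ty 85.8 tilt [-0.001 -0.002 -1.   ] -> shift [ 0.186 -2.752  0.018] rz -0.227
```

Request:
carry_out:
  steps:
    - [0,0,-0.23,0.06,-0.25,0,-1]
    - [0,0,-0.23,0.06,-0.5,0,-1]
    - [0,0,-0.23,0.06,-0.75,0,-1]
    - [0,0,-0.23,0.06,-1,0,-1]
    - [0,0,-0.23,0.06,-1,0,-1]

```text
time: 33.0
tcp_pos: [0.5065, 0.0428, 0.1835]
tcp_rot: [0.0, -0.052, 0.999, -0.0]
ft_force: [0.1, 0.4, -0.2]
width: 0.0859
```

Request:
carry_out:
  steps:
    - [0,0,0,0,-0.25,0,-1]
    - [0,0,0,0,-0.5,0,-1]
    - [0,0,0,0,-0.75,0,-1]
    - [0,0,0,0,-1,0,-1]
    - [0,0,0,0,-1,0,-1]

```text
time: 33.62
tcp_pos: [0.5344, -0.2053, 0.1833]
tcp_rot: [0.0, -0.053, 0.999, -0.001]
ft_force: [0.1, -0.6, 0.4]
width: 0.0853
```

```bash
python3 - <<'E'
from h import *
go([.441,-.392,.024],96)
E
```

```text
tcp [ 0.5344 -0.2053  0.1833] ty 96.1 tilt [ 0.001 -0.001 -1.   ] -> shift [ 0.451 -0.702  0.637] rz 0.002
```

Request:
carry_out:
  steps:
    - [0,0,0,0.15,-0.2,0,-1]
    - [0,0,0,0.3,-0.45,0,-1]
    - [0,0,0,0.45,-0.7,0,-1]
    - [0,0,0,0.45,-0.7,0.1,-1]
    - [0,0,0,0.45,-0.7,0.3,-1]
    - [0,0,0,0.45,-0.7,0.5,-1]
    - [0,0,0,0.45,-0.7,0.63,-1]
    - [0,0,0,0.45,-0.7,0.63,-1]

```text
time: 34.62
tcp_pos: [0.4405, -0.3849, 0.0227]
tcp_rot: [-0.002, -0.056, 0.998, 0.003]
ft_force: [0.2, 0.1, 0.4]
width: 0.0852
```

Request:
carry_out:
  steps:
    - [0,0,0,0,0,0,1]
    - [0,0,0,0,0,0,1]
    - [0,0,0,0,0,0,1]
    - [0,0,0,0,0,0,1]
    - [0,0,0,0,0,-0.2,1]
    - [0,0,0,0,0,-0.4,1]
    - [0,0,0,0,0,-0.6,1]
    - [0,0,0,0,0,-0.6,1]

```text
time: 35.62
tcp_pos: [0.4432, -0.3915, 0.182]
tcp_rot: [0.003, -0.055, 0.998, -0.005]
ft_force: [0.3, -0.1, -1.4]
width: 0.0593
```

```bash
python3 - <<'E'
from h import *
weigh();weigh()
go([.577,-.005,.175],90)
E
```

```text
mean force [ 0.06  0.04 -1.1 ] [0.34 0.2  0.52] width 0.05909184915077392
mean force [-0.23  0.44 -0.68] [0.37 0.36 0.15] width 0.05891506848009766
tcp [ 0.4406 -0.388   0.1742] ty 96.3 tilt [-0.001  0.002 -1.   ] -> shift [-7.110e-01  1.463e+00 -1.000e-03] rz 0.14
```

Tin D is light (about −0.8 N), so it goes to the tub on top of the two others. Only B is full.

Request:
carry_out:
  steps:
    - [0,0,0.22,-0.15,0.25,-0.1,1]
    - [0,0,0.22,-0.3,0.5,-0.1,1]
    - [0,0,0.22,-0.4,0.75,-0.1,1]
    - [0,0,0.22,-0.4,1,-0.1,1]
    - [0,0,0.22,-0.4,1,-0.1,1]

```text
time: 36.65
tcp_pos: [0.5126, -0.1258, 0.1998]
tcp_rot: [-0.001, 0.03, 1.0, 0.001]
ft_force: [0.4, -0.5, -0.9]
width: 0.0593
```

Request:
carry_out:
  steps:
    - [0,0,0,0,0.25,0,1]
    - [0,0,0,0,0.5,0,1]
    - [0,0,0,0,0.75,0,1]
    - [0,0,0,0,1,0,1]
    - [0,0,0,0,1,0,1]

```text
time: 37.28
tcp_pos: [0.5279, 0.1244, 0.1999]
tcp_rot: [-0.001, 0.028, 1.0, 0.0]
ft_force: [1.4, -1.4, -0.2]
width: 0.059
```

```bash
python3 - <<'E'
from h import *
go([.516,.396,.12],86)
E
```

```text
tcp [0.5279 0.1244 0.1999] ty 86.8 tilt [-0.001  0.001 -1.   ] -> shift [0.109 1.082 0.321] rz 0.017
```

Request:
carry_out:
  steps:
    - [0,0,0,0.11,0.25,0,1]
    - [0,0,0,0.11,0.5,0,1]
    - [0,0,0,0.11,0.75,0,1]
    - [0,0,0,0.11,1,0,1]
    - [0,0,0,0.11,1,0.15,1]
    - [0,0,0,0.11,1,0.3,1]
    - [0,0,0,0.11,1,0.3,1]

```text
time: 38.15
tcp_pos: [0.5145, 0.3696, 0.1212]
tcp_rot: [-0.004, 0.032, 0.999, -0.002]
ft_force: [-0.0, -0.5, -0.5]
width: 0.0592
```

```bash
python3 - <<'E'
from h import *
weigh()
go([.516,.396,.075],86)
E
```

```text
mean force [0.35 0.34 0.19] [0.14 0.3  0.62] width 0.05911545525633821
tcp [0.5186 0.3717 0.128 ] ty 86.4 tilt [ 0.003  0.002 -1.   ] -> shift [0.017 0.096 0.212] rz 0.008
```

Request:
carry_out:
  steps:
    - [0,0,0,0.01,0.096,0.05,1]
    - [0,0,0,0.01,0.096,0.1,1]
    - [0,0,0,0.01,0.096,0.16,1]
    - [0,0,0,0.01,0.096,0.195,1]
    - [0,0,0,0.01,0.096,0.195,1]

```text
time: 38.98
tcp_pos: [0.5161, 0.3953, 0.0781]
tcp_rot: [-0.0, 0.032, 1.0, -0.0]
ft_force: [-4.7, -2.0, 7.1]
width: 0.0588
```

```bash
python3 - <<'E'
from h import *
go([.516,.396,.075],86); print(robot.get_obs()["ft_force"])
E
```

```text
tcp [0.5161 0.3953 0.0781] ty 86.4 tilt [-0. -0. -1.] -> shift [0.001 0.003 0.013] rz 0.008
[-4.69837969 -2.03367387  7.09730802]
```

Contact is felt: the tin rests on the other two. I release and back off.

Request:
carry_out:
  steps:
    - [0,0,0,0,0,0,-1]
    - [0,0,0,0,0,0,-1]
    - [0,0,0,0,0,0,-1]
    - [0,0,0,0,0,-0.2,-1]
    - [0,0,0,0,0,-0.45,-1]
    - [0,0,0,0,-0.2,-0.6,-1]
    - [0,0,0,0,-0.45,-0.6,-1]
    - [0,0,0,0,-0.6,-0.6,-1]

```text
time: 39.98
tcp_pos: [0.5065, 0.2438, 0.2275]
tcp_rot: [0.001, 0.032, 0.999, -0.0]
ft_force: [-0.6, 0.6, -0.4]
width: 0.0853
```

```bash
python3 - <<'E'
from h import *
see("scene",["tin1","scraper"])
a,d=see("side",["tin1","chip1","tray_handle"])
cv2.imwrite("pics/e2.png",a[:,:,::-1])
go([.38,-.02,.23],90)
E
```

```text
tin1 0.96 h0.094 c [ 578.7 -109.3] size [60.5 88.6] long yaw 0.8
tin1 0.76 h0.053 c [436.7 388.9] size [43.9 88.5] long yaw -55.0
tin1 0.75 h0.100 c [515.2 392.4] size [65.6 86.6] long yaw -3.3
tin1 0.71 h0.054 c [580.4 388.2] size [61.4 63.6] long yaw -5.8
scraper 0.91 h0.187 c [711.7  77.2] size [26.1 65.5] long yaw -9.7
scraper 0.51 h0.053 c [459.  377.7] size [ 48.4 112.1] long yaw -39.4
tin1 0.97 h0.092 c [ 575.9 -105.4] size [66.4 86.4] long yaw 0.9
tin1 0.71 h0.051 c [581.7 410.4] size [ 50.3 101.8] long yaw -44.4
tin1 0.62 h0.098 c [513.8 395.9] size [63.6 88.1] long yaw -4.5
tin1 0.62 h0.051 c [453.4 404.5] size [63.  92.1] long yaw -3.8
chip1 0.58 h0.031 c [600.  158.3] size [14.4 20.4] long yaw -1.3
chip1 0.56 h0.027 c [573.6 160.1] size [19.7 32.3] long yaw 4.6
chip1 0.48 h0.022 c [552.7 180.3] size [23.4 26.1] long yaw 76.8
tray_handle 0.67 h0.059 c [519.9 -44.8] size [175.  407.2] long yaw -59.3
tray_handle 0.5 h0.186 c [616.5 179.4] size [ 50.3 325.9] long yaw -45.8
tcp [0.5065 0.247  0.2267] ty 86.5 tilt [-0.  0. -1.] -> shift [ 0.439 -1.097 -0.014] rz -0.079
```

View pics/e2.png

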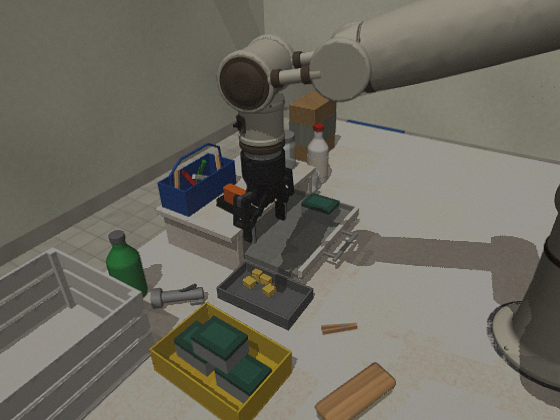

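The tub holds three tins, the full one is on the tray at (320,205), the chips are in the dish and the scraper is on the shelf. Next I go in front of the handle and push.

Request:
carry_out:
  steps:
    - [0,0,-0.08,0.11,-0.24,0,1]
    - [0,0,-0.08,0.22,-0.48,0,1]
    - [0,0,-0.08,0.33,-0.72,0,1]
    - [0,0,-0.08,0.42,-0.97,0,1]
    - [0,0,-0.08,0.42,-0.97,0,1]

```text
time: 40.95
tcp_pos: [0.3858, 0.0089, 0.2269]
tcp_rot: [0.0, 0.001, 1.0, -0.0]
ft_force: [0.6, -0.1, -0.7]
width: -0.0002
```

```bash
python3 - <<'E'
from h import *
go([.4,-.022,.032],90); print(robot.get_obs()["width"])
a,d=eyes.snapshot("wrist"); P=pts("wrist",d>0,d)
Q=P[(P[:,0]>.42)&(P[:,0]<.485)&(abs(P[:,1]+.022)<.05)&(P[:,2]>.03)]; print("bar",len(Q),np.round(np.percentile(Q,[2,50,98],axis=0),3))
Q=P[(P[:,0]>.48)&(P[:,0]<.53)&(abs(P[:,1]+.02)<.1)&(P[:,2]>.055)]; print("board",np.round(np.percentile(Q,[2,50,98],axis=0),3))
Q=P[(P[:,0]>.6)&(P[:,2]>.115)&(abs(P[:,1]+.02)<.06)&(P[:,2]<.13)]; print("shelf",np.round(np.percentile(Q,[1,50,98],axis=0),3) if len(Q) else 0)
E
```

```text
tcp [0.3858 0.0089 0.2269] ty 89.9 tilt [ 0.    -0.001 -1.   ] -> shift [-0.057 -0.123  0.78 ] rz -0.003
-0.00015382293152261395
bar 738 [[ 0.453 -0.071  0.045]
 [ 0.457 -0.036  0.049]
 [ 0.476  0.027  0.052]]
board [[ 0.493 -0.118  0.056]
 [ 0.497 -0.059  0.061]
 [ 0.505  0.078  0.062]]
shelf 0
```

Request:
carry_out:
  steps:
    - [0,0,0,-0.057,-0.123,0.2,1]
    - [0,0,0,-0.057,-0.123,0.45,1]
    - [0,0,0,-0.057,-0.123,0.65,1]
    - [0,0,0,-0.057,-0.123,0.78,1]
    - [0,0,0,-0.057,-0.123,0.78,1]
    - [0,0,0,-0.1,-0.123,0.78,1]
    - [0,0,0,-0.14,-0.123,0.78,1]
    - [0,0,0,-0.18,-0.123,0.78,1]

```text
time: 42.0
tcp_pos: [0.4337, -0.0205, 0.0332]
tcp_rot: [0.001, -0.0, 1.0, -0.0]
ft_force: [-0.1, -0.3, -0.4]
width: -0.0001
```

Request:
carry_out:
  steps:
    - [0,0,0,-0.04,0,0,1]
    - [0,0,0,-0.08,0,0,1]
    - [0,0,0,-0.12,0,0,1]
    - [0,0,0,-0.16,0,0,1]
    - [0,0,0,-0.2,0,0,1]
    - [0,0,0,-0.24,0,0,1]
    - [0,0,0,-0.28,0,0,1]
    - [0,0,0,-0.32,0,0,1]

```text
time: 43.0
tcp_pos: [0.5121, -0.0201, 0.0317]
tcp_rot: [-0.0, 0.0, 1.0, 0.0]
ft_force: [-3.7, 0.1, 2.4]
width: -0.0002
```

Request:
carry_out:
  steps:
    - [0,0,0,-0.04,0,0,1]
    - [0,0,0,-0.08,0,0,1]
    - [0,0,0,-0.12,0,0,1]
    - [0,0,0,-0.16,0,0,1]
    - [0,0,0,-0.2,0,0,1]
    - [0,0,0,-0.24,0,0,1]
    - [0,0,0,-0.27,0,0,1]
    - [0,0,0,-0.3,0,0,1]

```text
time: 44.0
tcp_pos: [0.5869, -0.0201, 0.0317]
tcp_rot: [-0.0, -0.0, 1.0, 0.0]
ft_force: [-2.4, 1.3, 0.5]
width: 0.0002
```

Request:
carry_out:
  steps:
    - [0,0,0,-0.012,0,0,1]
    - [0,0,0,-0.024,0,0,1]

```text
time: 44.25
tcp_pos: [0.5926, -0.0202, 0.0318]
tcp_rot: [-0.0, -0.0, 1.0, -0.0]
ft_force: [-3.2, 0.1, 0.4]
width: -0.0001
```

Request:
carry_out:
  steps:
    - [0,0,0,-0.01,0,0,1]
    - [0,0,0,-0.02,0,0,1]

```text
time: 44.5
tcp_pos: [0.5976, -0.0202, 0.0319]
tcp_rot: [0.0, -0.0, 1.0, -0.0]
ft_force: [-2.8, -0.6, 0.9]
width: -0.0
```

Request:
carry_out:
  steps:
    - [0,0,0,-0.008,0,0,1]
    - [0,0,0,-0.016,0,0,1]

```text
time: 44.75
tcp_pos: [0.6016, -0.0202, 0.0318]
tcp_rot: [0.0, 0.0, 1.0, -0.0]
ft_force: [-2.8, 0.6, 1.1]
width: -0.0002
```

Request:
carry_out:
  steps:
    - [0,0,0,-0.008,0,0,1]
    - [0,0,0,-0.016,0,0,1]

```text
time: 45.0
tcp_pos: [0.6035, -0.0202, 0.0317]
tcp_rot: [-0.003, -0.0, 1.0, 0.0]
ft_force: [-15.0, -1.7, 11.0]
width: -0.0001
```

The stop is felt: −15 N at TCP x 0.6035, as predicted. I back off, lift and check.

Request:
carry_out:
  steps:
    - [0,0,0,0.08,0,0,1]
    - [0,0,0,0.25,0,0,1]
    - [0,0,0,0.5,0,0,1]
    - [0,0,0,0.75,0,-0.1,1]
    - [0,0,0,0.8,0,-0.35,1]
    - [0,0,0,0.8,0,-0.6,1]
    - [0,0,0,0.8,0,-0.8,1]
    - [0,0,0,0.8,0,-0.8,1]

```text
time: 46.0
tcp_pos: [0.4092, -0.0214, 0.2376]
tcp_rot: [0.006, -0.0, 1.0, -0.002]
ft_force: [-0.8, -0.6, -0.2]
width: 0.0001
```

```bash
python3 - <<'E'
from h import *
a,d=see("side",["tin1","chip1","scraper","dish","jar","nozzle"])
cv2.imwrite("pics/e3.png",a[:,:,::-1])
for cam in ["side","scene"]:
    a,d=eyes.snapshot(cam); P=pts(cam,d>0,d)
    B=P[(P[:,0]>.6)&(P[:,0]<.7)&(abs(P[:,1]+.02)<.1)]
    f=B[(B[:,2]>.047)&(B[:,2]<.060)]; s=B[(B[:,2]>.109)&(B[:,2]<.121)]
    print(cam,"board x",np.percentile(f[:,0],[2,10,50]).round(4),"shelf face x",np.percentile(s[:,0],[2,10,50]).round(4))
see("scene",["jar","nozzle","scraper"])
E
```

```text
tin1 0.81 h0.051 c [455.5 404.9] size [62.3 82. ] long yaw -4.8
tin1 0.64 h0.098 c [513.7 396.5] size [63.7 86.5] long yaw -3.5
tin1 0.63 h0.052 c [568.3 393.5] size [62.4 86.2] long yaw -5.4
tin1 0.47 h0.059 c [694.4 -99.1] size [ 3.7 48.9] long yaw -88.3
chip1 0.65 h0.028 c [566.1 157.5] size [14.4 25.2] long yaw -19.7
chip1 0.62 h0.022 c [551.1 180.6] size [25.7 26. ] long yaw 69.5
chip1 0.51 h0.021 c [606.5 183.3] size [20.4 24.1] long yaw -9.6
scraper 0.9 h0.185 c [707.8  82.7] size [27.3 63.6] long yaw -11.0
dish 0.97 h0.031 c [553.9 195.3] size [113.9 190.8] long yaw 0.5
jar 0.73 h0.222 c [ 735.9 -173.9] size [58.  64.5] long yaw -49.5
nozzle 0.9 h0.043 c [711.2 319.4] size [33.9 97.7] long yaw 31.2
side board x [0.6147 0.6177 0.6541] shelf face x [0.6522 0.653  0.6556]
scene board x [0.6155 0.6156 0.6176] shelf face x [0.6552 0.6586 0.678 ]
jar 0.86 h0.225 c [ 738.9 -180. ] size [60.3 61.3] long yaw -64.3
nozzle 0.91 h0.043 c [720.3 301.4] size [ 31.  104.5] long yaw 49.1
scraper 0.65 h0.187 c [712.6  76. ] size [24.7 62. ] long yaw -10.6
```

View pics/e3.png

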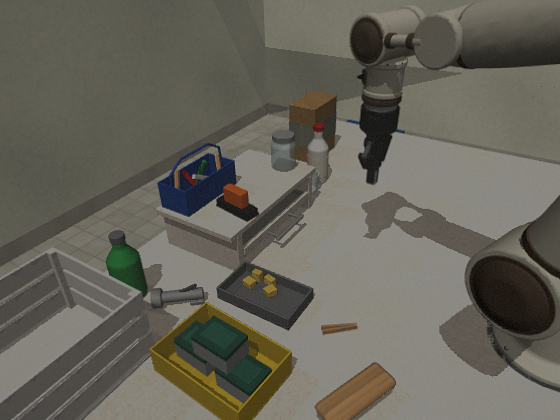

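The tray front is flush: its board is at x 0.654 and the shelf face at about 0.655. The four chips are in the dish at (250,281), (257,273), (269,280) and (270,291), and three tins are in the tub. The scraper, jar and nozzle are in place.

```bash
python3 -c "
from bench import robot
print(robot.close_job())"
```

```text
the job is handed in; nothing more can be done
None
```

The tray is ready and the job is handed in, at about 46 s on the robot's clock. No verdict is reported.

- **Chips:** I wiped all four chips into the grey dish with one pass of the scraper, before any tin went on the tray. The last picture shows all four in the dish, though the detector picked out only three of them there.
- **Scraper:** It is back on the shelf top, standing upright.
- **Tins:** One tin was full (lift force about −3.2 N) and is on the tray floor. The other three averaged about −0.5 to −0.9 N and are in the tub, one of them resting on the other two. The first reading of the third tin was unclear at −1.2 N, so I weighed it twice more and got −0.2 and −0.8 N.
- **Tray:** I pushed it home slowly until the force rose to 15 N at the expected place. Depth readings put its front board level with the shelf's front to about 1 mm.
- **Jar and nozzle:** The scene camera finds both within about 2 mm of where they started. The side camera gave the nozzle a position about 20 mm off. It sees the nozzle from another angle and I had no starting reading from it, so I relied on the scene camera.

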